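# Shut and fasten a load-lock door and hold it on its seal for pump-down

### The arm

A 6-joint arm with a two-finger parallel gripper is mounted at the origin on the work surface. World frame = base frame: x ahead of the robot, y to its left, z up, the work surface at z = 0. Lengths are in m, angles in rad, forces in N, time in s.
With the tool pointing down it reaches from about 0.225 to 0.875 m from the base axis. Payload 3.4 kg.
Tool frame: the origin (TCP) lies on the centre line of the jaws, within the pads' length; the fingertips stand 22 mm ahead of it and the grasp point (between the pads) lies 3 mm ahead of it; z points along the fingers, y is the line along which they close (so a half turn about z gives the same grasp; the last joint's range is limited). The gripper opens to 85 mm and grips with 20 to 120 N. Pads are 22 mm wide; open, the fingers measure 114 mm over their backs; the gripper's body (76 mm by 85 mm) begins 54 mm behind the grasp point. The pads swing forward as they close: fully open they stand 13 mm farther back than shut.
Start: joints at [-1.244, 0.276, 1.505, -0, 1.361, -0.121], TCP at [0.249, -0.518, 0.253] pointing down, gripper open.
Joint ranges: [-2.89, 2.89], [-0.75, 2.08], [0.22, 2.7], [-1.18, 4.32], [0.11, 2.71], [-2.7, 2.7]. Speed limits (rad/s): [2.57, 2.57, 3.14, 3.14, 3.14, 3.14].

### API

Orientations are given as a unit quaternion [w, x, y, z].
In Python, from rig import readout, optics, ticket gives the robot as it stands. The module is installed in compiled form; this text tells all that it offers.
- The arm moves only by the shell command python3 -m handwheel 'ROWS' [OPENING] [FORCE]. ROWS is a JSON list of rows, 1 to 5 of them, each written [[dx, dy, dz], turn]: dx, dy, dz in m, then a turn about the tool's z in rad; each row shifts and turns the commanded pose from where the row before left it, along the tool's axes as they then stand; what a row does not reach is not made up. A row lasts 1/12 s, in which the tool goes at most 0.0417 m and 0.125 rad, less where a joint would pass 70% of its speed; a pose out of reach is approached as far as the arm can. OPENING is the finger opening in m, set as the command begins (- or left out keeps the last). The fingers move at their own pace and stop on an object; FORCE is the grip in N (left out, the last holds). Time passes only in rows, so rows that do not move let the fingers close. It prints the time, the measured TCP pose, the force, the opening and the grip force at its end. Input that does not fit is refused with a message, and nothing moves.
- readout.get_state(): the state, without advancing time (a new reading comes with each control period).
- optics.get_image(name): name is "side" or "top" or "wrist"; returns a dict with "img" (420x560x3 uint8, red, green, blue), "camera_matrix" (3x3 intrinsics, pixels), "T" (4x4, takes a point from camera to world coordinates); the wrist camera has in their place "hand_eye" (4x4, takes a point from camera to tool coordinates, whose origin is the TCP and whose axes are the flange's). Camera axes: x right, y down, z forward; pixel columns grow to the right and rows downward; lengths in m; the calibration is good to about 2 mm. A picture is of the moment at which its call begins: read the wrist's pose just before it. There is no depth.
- ticket.sign_off(): hands the job in; it is judged then, once.
The state is a dict: "clock": time; "qpos": joint angles; "qd": joint speeds; "effort": joint torques, N m; "position": TCP position; "ee_rot": TCP orientation; "contact_force": force on the tool from outside, world axes, zero at the start; "moment": the same for the moment, N m; "width": finger opening in m; "gripper_force": force on a finger pad.
Only numpy, scipy, OpenCV 4.12 (cv2) and the standard library are available. Lean on these libraries where they do the work, as an engineer would, in place of code of your own. Each camera call takes 0.05 s, during which the arm holds its last target. There are 200 camera calls.

### The job

Get this vacuum load lock ready for pump-down: swing its half-open lid-like door down onto its O-ring, then turn the quarter-turn fastener clockwise until the slot in its wing grip lines up with the index line scribed on the door. Then press the door fully home against its flange, so that the O-ring is squeezed and no gap is left, and finish while holding it pressed there with the fingers, as one does until the pump takes hold. Press on the metal, never on the glass window in the middle, and leave the other things on the bench alone.

Things in the scene. Friction and masses are not known exactly. Their poses are not given: they have to be found in the camera images.
- loadlock: Upright stainless vacuum vessel, fixed; place and yaw vary. Origin: centre of its underside, on the bench; own x points from fastener to hinge, z up. Flanges 203 mm across, sealing face 134 mm above the bench. Capped side ports reach 137 mm out along own +-y, 34-103 mm high; a valve stands at own x = 130 to 184 mm, 116 mm high; a lug 46 mm wide at x = -95 to -157 mm carries the fastener.
- door (a joint): Aluminium disc, 200 mm across, 12 mm thick, with an ear 44 mm wide reaching 114 mm from its centre towards the fastener. Hinge axis along own y of the load lock at own x = 118 mm, 134 mm above the bench, level with the door's underside. Rad: 0 = fully home, top at 146 mm; grows as the fastener-side edge swings up. Starts at 0.35-0.7. Balanced, stays where left; a few N move it.
- door_press (a point): Plain metal on the door's outer (upper) face, on its centre line, 68 mm from its centre towards the fastener, 186 mm from the hinge axis; x to the hinge, z out of the face. Let go on its O-ring, the door stands at 0.02 rad (ear 4.5 mm high). Squeezing it home from there takes about 8 N here, 12 N beside the window; if let go it springs back to 0.02.
- window (a point): Round glass window, 38 mm across, in the middle of the door (118 mm from the hinge axis), 5 mm deep inside a raised steel ring 70 mm across that stands 13 mm above the door's outer face (18 mm with bolt heads). This point: centre of the glass's upper face, 8 mm above the outer face. Never press it.
- catch (a joint): Quarter-turn fastener, a steel dog on an upright axis at own x = -135 mm, y = 0 of the load lock. Rad, 0-1.571, grows clockwise seen from above. At 0 (open) tongue, grip and slot point along own +y; at 1.571 (a stop) the slot is in line with the index line (own x), the tongue over the door's ear. Starts at 0.05-0.4; friction 0.06 N m, stays where left. Turned too early, it blocks the door.
- catch_grip (a point): On the fastener's axis, 178 mm above the bench, inside its wing grip: upright bar 44 mm long, 10 mm thick, 163 to 189 mm above the bench; slot = dark line along its top. In line below it is the tongue, 12 mm wide, 152 to 160 mm high, reaching 32 mm from the axis (1.5 mm over the door when that rests on its O-ring). Own y runs along the bar towards the tongue, x across it, z up.
- blank_flange: Loose blank flange, steel disc 70 mm across, 13 mm high, lying on the bench. Origin under its centre. Leave alone.
- wrench: Loose open-ended wrench 160 mm long lying flat on the bench. Leave alone.
- wash_bottle: Loose white plastic bottle 64 mm across, 160 mm high, standing on the bench. Origin under its centre. Leave alone.
- wafer_box: Loose closed wafer box, 94 mm square, 30 mm high, on the bench. Origin under its centre. Leave alone.

How it is judged:
By the outcome, as a careful person would: the job done as asked, in the order asked, and still so for the second after the job is handed in, while the arm keeps its last pose, push and grip.
It also fails if it takes over 64 s, if anything falls off the work surface, if the arm or the gripper's body presses on something with over 40 N, if the wrist force passes 120 N, or if a joint passes its speed limit or range.

## Working session

There is one attempt and no reset: what is moved stays moved. The work goes in short steps, Python scripts to look and compute and a shell command to move; the robot and the scene stay as the last step left them, time stands still between calls to the robot, and variables do not carry over. Pictures are saved under pics/ and viewed, at most 10 in all, crops included, and the job is handed in when it is done.

```bash
mkdir -p pics; python3 - <<'E'
from rig import readout, optics
import cv2,json,numpy as np
s=readout.get_state();print(s)
for n in("top","side"):
    d=optics.get_image(n);cv2.imwrite(f"pics/{n}0.png",d["img"][:,:,::-1]);print(n,d["camera_matrix"],d["T"])
E
```

```text
{'clock': 0.0, 'qpos': array([-1.24402034e+00,  2.76582946e-01,  1.50614909e+00, -2.72018858e-05,
        1.36069610e+00, -1.21012089e-01]), 'qd': array([-0.00114609,  0.00016111,  0.00097742, -0.00124827,  0.00040619,
       -0.00040304]), 'effort': array([ 1.64211753e-03, -4.16760492e+01, -2.45799994e+01,  2.79817061e-05,
        1.08744655e-02, -2.03358508e-05]), 'position': array([ 0.24877905, -0.51784366,  0.25244019]), 'ee_rot': array([-9.11522368e-04,  9.75039215e-01,  2.22030823e-01, -1.07481423e-04]), 'contact_force': array([ 0.49771231,  0.49389845, -0.55558724]), 'moment': array([-0.00883775,  0.02854422, -0.01711733]), 'gripper_force': 0.0, 'width': 0.08525120006228769}
top [[438.3035652    0.         279.90887998]
 [  0.         438.3035652  211.33535856]
 [  0.           0.           1.        ]] [[-0.00791567 -0.99199807  0.12600468  0.42241663]
 [-0.99995212  0.00857742  0.00471007 -0.01276561]
 [-0.00575318 -0.12596137 -0.99201846  1.25772369]
 [ 0.          0.          0.          1.        ]]
side [[405.39784361   0.         279.86274415]
 [  0.         405.39784361 209.08766302]
 [  0.           0.           1.        ]] [[-0.98962699 -0.08519689  0.1156716   0.39648241]
 [-0.14342613  0.63193518 -0.76163434  0.97647686]
 [-0.00820808 -0.77032423 -0.63759957  0.9453949 ]
 [ 0.          0.          0.          1.        ]]
```

View pics/top0.png

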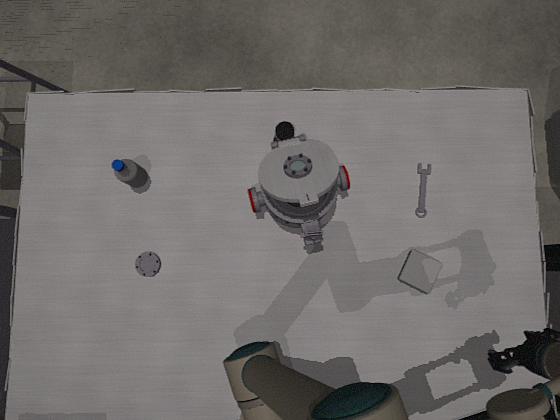

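View pics/side0.png

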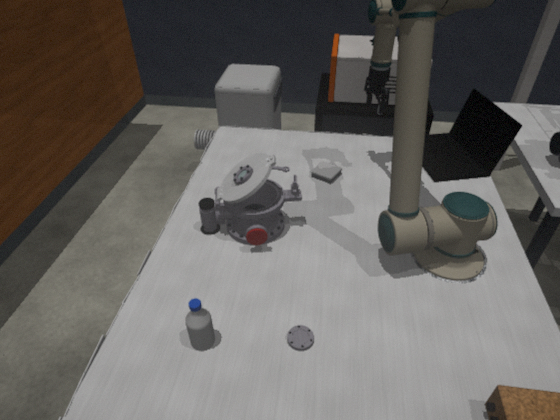

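Top view: load lock near (298,190), valve (285,130), fastener about (313,235), red port caps (253,200) and (345,177). The side view confirms the door is half open, with its hinge by the valve. I'll measure these points next.

```bash
cat > h.py <<'E'
import numpy as np,cv2
from rig import readout,optics
from scipy.spatial.transform import Rotation as R
def tcpT():
    s=readout.get_state();q=s["ee_rot"];T=np.eye(4);T[:3,:3]=R.from_quat([q[1],q[2],q[3],q[0]]).as_matrix();T[:3,3]=s["position"];return T
def grab(n):
    T=tcpT();d=optics.get_image(n)
    return d["img"],d["camera_matrix"],(T@d["hand_eye"] if n=="wrist" else d["T"])
def ray(K,T,p):
    v=T[:3,:3]@np.linalg.solve(K,[p[0],p[1],1.]);return T[:3,3],v/np.linalg.norm(v)
def onz(K,T,p,z):
    o,v=ray(K,T,p);return o+v*(z-o[2])/v[2]
def proj(K,T,P):
    c=np.linalg.inv(T)@np.append(P,1);u=K@c[:3];return u[:2]/u[2]
E
python3 - <<'E'
from h import *
img,K,T=grab("top")
hsv=cv2.cvtColor(img,cv2.COLOR_RGB2HSV)
m=((hsv[...,0]<10)|(hsv[...,0]>170))&(hsv[...,1]>120)&(hsv[...,2]>60)
n,l,st,c=cv2.connectedComponentsWithStats(m.astype(np.uint8))
for i in range(1,n):
    if st[i,4]>15: print(st[i],c[i],onz(K,T,c[i],.0685))
print("valve",onz(K,T,(285,130),.116))
for n in("top","side"):
    img,K,T=grab(n)
    x,y=(230,105) if n=="top" else (180,140)
    cv2.imwrite(f"pics/{n}1.png",cv2.resize(img[y:y+150,x:x+150,::-1],None,fx=4,fy=4,interpolation=cv2.INTER_CUBIC))
E
python3 - <<'E'
import cv2,numpy as np
a=cv2.imread('pics/top1.png');b=cv2.imread('pics/side1.png')
cv2.imwrite('pics/both.png',cv2.resize(np.hstack([a,b]),(800,400),interpolation=cv2.INTER_AREA))
E
```

```text
[342 166   8  22  57] [346.43859649 176.29824561] [ 0.66938119 -0.19155338  0.0685    ]
[248 189   8  22  63] [251.15873016 199.68253968] [0.60639981 0.0715541  0.0685    ]
valve [ 0.78777873 -0.0227797   0.116     ]
```

View pics/top1.png

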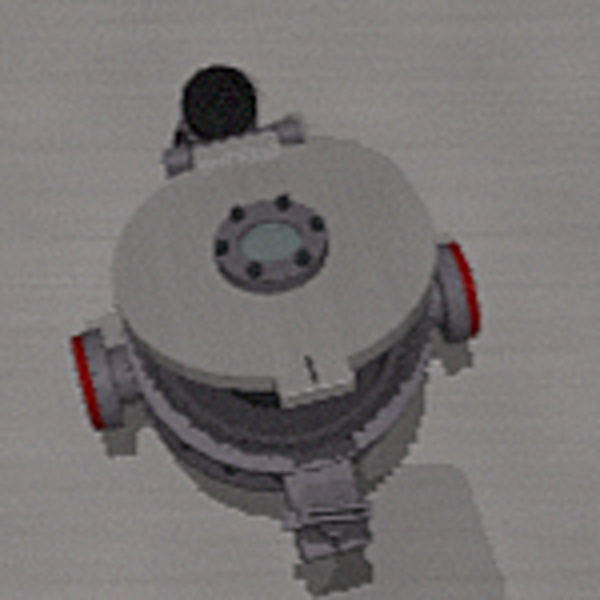

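```bash
cat >> h.py <<'E'
C=np.array([.638,-.060]);YAW=.235
def own(x,y,z):
    c,s=np.cos(YAW),np.sin(YAW);return np.array([C[0]+c*x-s*y,C[1]+s*x+c*y,z])
def door(r,y,h,t): # r from hinge, h above underside
    return own(.118-r*np.cos(t)+h*np.sin(t),y,.134+r*np.sin(t)+h*np.cos(t))
def toTool(P):
    T=tcpT();return T[:3,:3].T@(P-T[:3,3])
E
python3 - <<'E'
from h import *
img,K,T=grab("top")
print("grip px",proj(K,T,own(-.135,0,.178)),"win crop (271,242)->",(230+271/4,105+242/4),"ear",(230+312/4,105+390/4))
for t in np.arange(.35,.71,.05): print(t.round(2),proj(K,T,door(.118,0,.020,t)),proj(K,T,door(.232,0,.012,t)),door(.186,0,.012,t))
E
```

```text
grip px [314.04110758 232.2945512 ] win crop (271,242)-> (297.75, 165.5) ear (308.0, 202.5)
0.35 [299.41840202 173.48345543] [311.32071377 214.74606162] [ 0.58683743 -0.07224953  0.20905146]
0.4 [299.18958508 171.8489877 ] [311.10457268 212.24259377] [ 0.5906927  -0.07132649  0.21748454]
0.45 [298.93104336 170.1168373 ] [310.82128852 209.48871256] [ 0.59495304 -0.07030646  0.22570895]
0.5 [298.6431942  168.29108052] [310.46994817 206.48696569] [ 0.59960781 -0.069192    0.23370414]
0.55 [298.32657454 166.37623976] [310.04993075 203.24126637] [ 0.60464537 -0.06798589  0.24145012]
0.6 [297.98184278 164.37727702] [309.56093547 199.75696747] [ 0.61005313 -0.06669114  0.24892753]
0.65 [297.60977965 162.29958353] [309.00300792 196.04092406] [ 0.61581758 -0.065311    0.25611768]
0.7 [297.21128824 160.14896546] [308.3765643  192.10154189] [ 0.6219243 -0.0638489  0.2630026]
```

View pics/side1.png

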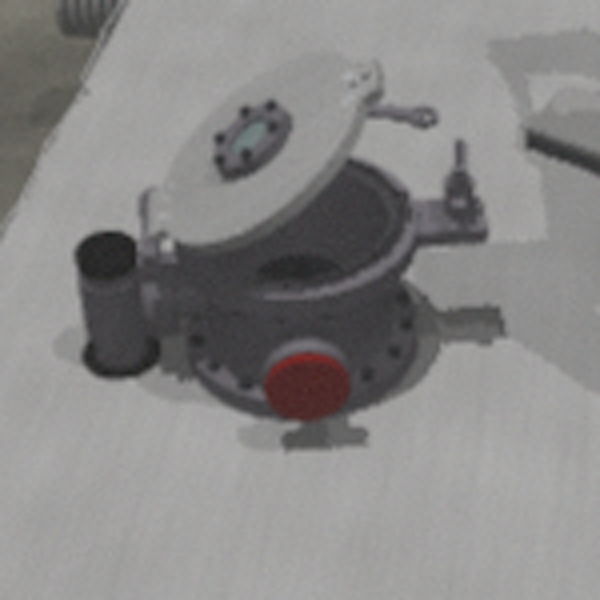

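The door's ear and window pixels give a door angle of about 0.56, with the yaw confirmed. I'll raise the tool and move above the press area.

```bash
python3 -m handwheel '[[[0, 0, -0.035], 0], [[0, 0, -0.035], 0], [[0.034, -0.017, -0.02], 0], [[0.034, -0.017, 0], 0], [[0.034, -0.017, 0], 0]]' 0 30
python3 -m handwheel '[[[0.034, -0.017, 0], 0], [[0.034, -0.017, 0], 0], [[0.034, -0.017, 0], 0], [[0.034, -0.017, 0], 0], [[0.034, -0.017, 0], 0]]' 
python3 -m handwheel '[[[0.034, -0.017, 0], 0], [[0.034, -0.017, 0], 0], [[0.034, -0.017, 0], 0], [[0.034, -0.017, 0], 0], [[0.034, -0.017, 0], 0]]' 
python3 -m handwheel '[[[0.034, -0.017, 0], 0], [[0.034, -0.017, 0], 0], [[0, 0, 0], 0.106], [[0, 0, 0], 0.106], [[0, 0, 0], 0]]'
python3 - <<'E'
from h import *
for t in(.52,.56,.6): print(t,toTool(door(.195,0,.012,t)))
print(tcpT())
img,K,T=grab("wrist");cv2.imwrite("pics/w0.png",img[:,:,::-1])
E
```

```text
clock: 0.72
position: [0.3188, -0.4291, 0.3444]
ee_rot: [0.002, 0.975, 0.221, 0.001]
contact_force: [0.1, -0.5, 0.1]
width: 0.0253
gripper_force: 0.0
clock: 1.13
position: [0.4353, -0.2772, 0.3429]
ee_rot: [0.0, 0.975, 0.222, 0.0]
contact_force: [-0.1, 0.1, -0.3]
width: 0.0004
gripper_force: 0.0
clock: 1.55
position: [0.5518, -0.1269, 0.3428]
ee_rot: [0.0, 0.975, 0.222, 0.0]
contact_force: [0.4, -0.6, -0.0]
width: -0.0
gripper_force: 0.0
clock: 1.97
position: [0.5979, -0.0676, 0.3422]
ee_rot: [-0.0, 0.993, 0.118, -0.0]
contact_force: [0.4, 0.2, 0.2]
width: -0.0002
gripper_force: 0.0
0.52 [-0.0044483   0.00196119  0.10090628]
0.56 [-3.16366018e-05  1.96387825e-03  9.44599334e-02]
0.6 [0.00463928 0.00196682 0.08819537]
[[ 9.72309774e-01  2.33694388e-01 -7.97756395e-04  5.97929185e-01]
 [ 2.33694460e-01 -9.72310084e-01 -2.13286436e-06 -6.75923334e-02]
 [-7.76165026e-04 -1.84357445e-04 -9.99999682e-01  3.42208611e-01]
 [ 0.00000000e+00  0.00000000e+00  0.00000000e+00  1.00000000e+00]]
```

View pics/w0.png

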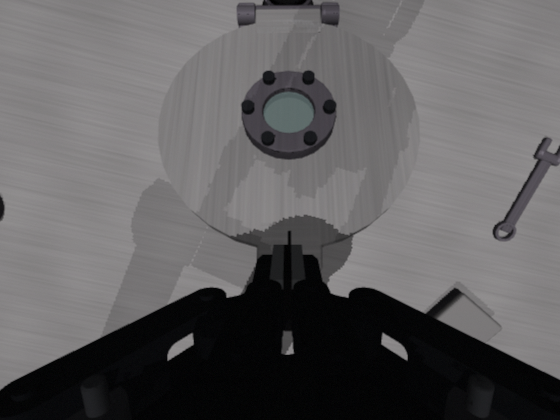

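The wrist view shows the window at (289,112) and the closed fingertips at (288,270), centred over the ear side and in line with the door. I'll push the door down along its arc.

```bash
python3 -m handwheel '[[[0, 0.002, 0.02], 0], [[0, 0, 0.02], 0], [[0, 0, 0.015], 0], [[0, 0, 0.005], 0], [[-0.001, 0, 0.006], 0]]' |grep -E 'pos|cont'
python3 -m handwheel '[[[-0.003, 0, 0.008], 0], [[-0.003, 0, 0.008], 0], [[-0.003, 0, 0.008], 0], [[-0.003, 0, 0.008], 0], [[-0.003, 0, 0.008], 0]]' |grep -E 'pos|cont'
python3 -m handwheel '[[[-0.003, 0, 0.008], 0], [[-0.003, 0, 0.008], 0], [[-0.002, 0, 0.008], 0], [[-0.002, 0, 0.008], 0], [[-0.001, 0, 0.008], 0]]' |grep -E 'pos|cont'
python3 -m handwheel '[[[-0.001, 0, 0.007], 0], [[0, 0, 0.005], 0], [[0, 0, 0.004], 0], [[0, 0, 0], 0], [[0, 0, 0], 0]]' |grep -E 'pos|cont'
```

```text
position: [0.5969, -0.0712, 0.2766]
contact_force: [-0.1, 0.2, 1.1]
position: [0.5821, -0.0744, 0.2362]
contact_force: [0.6, -1.1, 1.3]
position: [0.5713, -0.0768, 0.1958]
contact_force: [-0.9, -1.6, 1.3]
position: [0.5711, -0.077, 0.1805]
contact_force: [0.1, 0.5, 0.8]
```

```bash
python3 -m handwheel '[[[0, 0, 0.004], 0], [[0, 0, 0.003], 0], [[0, 0, 0], 0], [[0, 0, 0], 0]]' |grep -E 'pos|cont'
python3 -m handwheel '[[[0, 0, 0.001], 0], [[0, 0, 0], 0], [[0, 0, 0], 0]]' |grep -E 'pos|cont'
python3 -m handwheel '[[[0, 0, 0.001], 0], [[0, 0, 0], 0], [[0, 0, 0], 0]]' |grep -E 'pos|cont'
python3 -m handwheel '[[[0, 0, 0.001], 0], [[0, 0, 0], 0], [[0, 0, 0], 0]]' |grep -E 'pos|cont'
```

```text
position: [0.5708, -0.077, 0.1735]
contact_force: [0.5, -0.0, -0.5]
position: [0.5708, -0.077, 0.1727]
contact_force: [0.9, 0.5, -0.7]
position: [0.5708, -0.0771, 0.1718]
contact_force: [-1.0, -0.0, 1.2]
position: [0.5707, -0.0771, 0.1708]
contact_force: [-0.4, 0.1, 2.5]
```

Force rises to 2.5 N at the expected O-ring height (TCP 0.171). I'll lift and back off to look at the fastener.

```bash
python3 -m handwheel '[[[0, 0, -0.04], 0], [[0, 0, -0.04], 0], [[-0.02, 0, -0.03], 0], [[-0.035, 0, -0.02], 0], [[-0.035, 0, 0], 0]]' .045|grep -E 'pos|cont'
python3 -m handwheel '[[[-0.035, 0, 0], 0], [[-0.035, 0, 0], 0], [[0, 0, 0], 0], [[0, 0, 0], 0]]' |grep -E 'pos|cont|width'
python3 - <<'E'
from h import *
img,K,T=grab("wrist");cv2.imwrite("pics/w1.png",img[:,:,::-1])
np.savez("w1.npz",img=img,K=K,T=T)
for h in(.163,.189):print("grip px",proj(K,T,own(-.135,0,h)))
print("ear",[proj(K,T,door(.232,y,.012,.02)) for y in(-.022,.022)],"win",proj(K,T,door(.118,0,.020,.02)))
E
```

```text
position: [0.4854, -0.099, 0.3051]
contact_force: [-0.5, -0.6, 0.3]
position: [0.4141, -0.1145, 0.301]
contact_force: [0.6, 0.4, 0.6]
width: 0.0448
grip px [286.91823408  80.46612475]
grip px [286.93242329  76.18252457]
ear [array([315.09042872,  53.02522278]), array([258.6610168,  53.0912657])] win [ 286.64919728 -135.70577974]
```

View pics/w1.png

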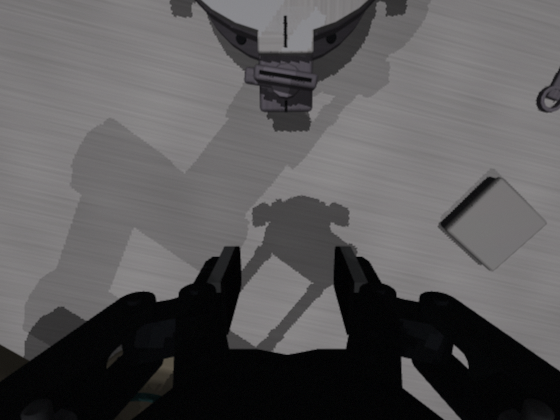

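The fastener grip spans (257,70) to (316,83) and is centred at (286,77), as predicted. The ear is down at (286,45) with its index line visible. I'll fit the slot's line.

```bash
python3 - <<'E'
from h import *
d=np.load("w1.npz");img,K,T=d["img"],d["K"],d["T"]
g=cv2.cvtColor(img,cv2.COLOR_RGB2GRAY)
x0,y0=252,64;r=g[y0:y0+28,x0:x0+70]
m=(r<50).astype(np.uint8)
n,l,st,c=cv2.connectedComponentsWithStats(m)
for i in range(1,n):
    if st[i,4]<25: continue
    p=np.argwhere(l==i)[:,::-1].astype(np.float32)+[x0,y0]
    vx,vy,cx,cy=cv2.fitLine(p.astype(np.float32),cv2.DIST_L2,0,.01,.01).ravel()
    t=(p-[cx,cy])@[vx,vy]
    A=onz(K,T,(cx+vx*t.min(),cy+vy*t.min()),.189);B=onz(K,T,(cx+vx*t.max(),cy+vy*t.max()),.189)
    v=A-B;
    if v[1]<0:v=-v
    print(st[i],(A+B)/2,np.linalg.norm(v),"a0",YAW+np.pi/2-np.arctan2(v[1],v[0]))
print("pred",own(-.135,0,.178), "tool", toTool(own(-.135,0,.178)))
E
```

```text
[  7   6  53  12 214] [ 0.50661035 -0.09012718  0.189     ] 0.0358824343157277 a0 0.15617845933936803
[  3  14  60  14 477] [ 0.49972568 -0.09114783  0.189     ] 0.0409160553814532 a0 0.08947144025576215
pred [ 0.50671056 -0.0914338   0.178     ] tool [ 0.0940119  -0.0013385   0.12314936]
```

Slot centre is (0.5066, -0.0901) and the catch angle is 0.156, both matching the prediction. Next I'll move over it, turn the tool -1.415 and descend.

```bash
python3 -m handwheel '[[[0.032, -0.001, 0], 0], [[0.032, -0.001, 0], 0], [[0.032, 0, 0], 0], [[0, 0, 0], -0.118], [[0, 0, 0], -0.118]]'|grep -E 'pos|cont'
python3 -m handwheel '[[[0, 0, 0], -0.118], [[0, 0, 0], -0.118], [[0, 0, 0], -0.118], [[0, 0, 0], -0.118], [[0, 0, 0], -0.118]]'|grep -E 'pos|cont'
python3 -m handwheel '[[[0, 0, 0], -0.118], [[0, 0, 0], -0.118], [[0, 0, 0], -0.118], [[0, 0, 0], -0.118], [[0, 0, 0], -0.118]]'|grep -E 'pos|cont'
python3 -m handwheel '[[[0, 0, 0], 0], [[0, 0, 0], 0]]'|grep -E 'pos|cont|width'
python3 - <<'E'
from h import *
print(toTool(np.array([.5067,-.0905,.186])));T=tcpT();print("psi",np.arctan2(T[1,0],T[0,0]),"want 1.650",readout.get_state()["qpos"])
E
```

```text
position: [0.5115, -0.0893, 0.2994]
contact_force: [-0.0, 1.2, -0.4]
position: [0.5099, -0.0896, 0.3]
contact_force: [-0.9, -0.0, 0.3]
position: [0.5099, -0.0897, 0.3]
contact_force: [0.9, -0.4, 0.3]
position: [0.5093, -0.0897, 0.3001]
contact_force: [1.3, -0.2, 0.3]
width: 0.0446
[-0.00059777 -0.00263384  0.11412497]
psi 1.6496735676321006 want 1.650 [-3.09160334e-01  1.64446060e-01  1.53854967e+00  2.39789608e-04
  1.43887137e+00 -3.88069176e-01]
```

```bash
python3 -m handwheel '[[[-0.001, -0.003, 0.03], 0], [[0, 0, 0.03], 0], [[0, 0, 0.03], 0], [[0, 0, 0.015], 0], [[0, 0, 0.009], 0]]'|grep -E 'pos|cont'
python3 -m handwheel '[[[0, 0, 0], 0], [[0, 0, 0], 0], [[0, 0, 0], 0], [[0, 0, 0], 0], [[0, 0, 0], 0]]' 0.004 25
```

```text
position: [0.5044, -0.0907, 0.184]
contact_force: [0.8, -0.3, 1.3]
clock: 7.82
position: [0.5063, -0.0916, 0.188]
ee_rot: [0.002, 0.678, 0.735, 0.001]
contact_force: [1.3, 0.3, 0.8]
width: 0.0093
gripper_force: 28.6
```

```bash
for i in 1 2; do python3 -m handwheel '[[[0, 0, 0], 0.1], [[0, 0, 0], 0.1], [[0, 0, 0], 0.1], [[0, 0, 0], 0.1], [[0, 0, 0], 0.1]]' |grep -E 'pos|cont'; python3 -c "
from h import *;s=readout.get_state();T=tcpT();print(s['moment'],1.806-np.arctan2(T[1,0],T[0,0]))"; done
python3 -m handwheel '[[[0, 0, 0], 0.1], [[0, 0, 0], 0.1], [[0, 0, 0], 0.1], [[0, 0, 0], 0.1], [[0, 0, 0], 0]]' |grep -E 'pos|cont'; python3 -c "
from h import *;s=readout.get_state();T=tcpT();print(s['moment'],1.806-np.arctan2(T[1,0],T[0,0]))"
```

```text
position: [0.5061, -0.0916, 0.188]
contact_force: [1.1, -0.5, 2.2]
[-0.02348075 -0.08767377  0.03214068] 0.6592807455721199
position: [0.506, -0.0915, 0.188]
contact_force: [-0.1, 0.8, 1.3]
[ 0.05661639 -0.01030162  0.04431763] 1.159276576123241
position: [0.5059, -0.0913, 0.188]
contact_force: [1.4, 0.6, 2.8]
[ 0.09441909  0.05236086 -0.06544879] 1.5560895899586165
```

```bash
for i in 1 2; do python3 -m handwheel '[[[0, 0, 0], 0.025], [[0, 0, 0], 0], [[0, 0, 0], 0]]' |grep -E 'cont'; python3 -c "
from h import *;s=readout.get_state();T=tcpT();print(s['moment'],1.806-np.arctan2(T[1,0],T[0,0]))"; done
```

```text
contact_force: [0.2, 0.6, 6.2]
[0.19085902 0.14849428 0.36091618] 1.5761185787124743
contact_force: [-0.7, 0.4, 6.4]
[0.23212405 0.06677195 0.71845388] 1.599800522321495
```

The moment rises sharply at 1.57–1.60, so the catch is at its stop. I'll release, lift and back off to check.

```bash
python3 -m handwheel '[[[0, 0, 0], 0], [[0, 0, 0], 0], [[0, 0, 0], 0], [[0, 0, 0], 0]]' .045|grep -E 'cont|wid'
python3 -m handwheel '[[[0, 0, -0.04], 0], [[0, 0, -0.04], 0], [[0, 0, -0.032], 0], [[-0.035, 0, 0], 0], [[-0.035, 0, 0], 0]]' |grep -E 'pos|cont'
python3 -m handwheel '[[[-0.025, 0, 0], 0], [[0, 0, 0], 0], [[0, 0, 0], 0]]' 0 30|grep -E 'pos|cont|width'
python3 - <<'E'
from h import *
img,K,T=grab("wrist");c=img[10:150,190:390,::-1]
cv2.imwrite("pics/w2.png",cv2.resize(c,None,fx=3,fy=3,interpolation=cv2.INTER_CUBIC))
T=tcpT();print("psi",np.arctan2(T[1,0],T[0,0]))
E
```

```text
contact_force: [0.9, -0.1, 1.0]
width: 0.0448
position: [0.4382, -0.1061, 0.3007]
contact_force: [-0.5, -0.8, 0.0]
position: [0.4112, -0.1104, 0.299]
contact_force: [1.0, 0.7, -0.4]
width: 0.0094
psi 0.20111315104101024
```

View pics/w2.png

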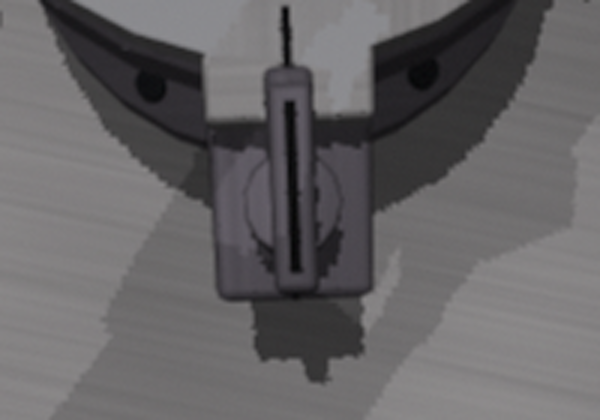

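The slot (289–295, 100–270) lines up with the index line at (286,5–65), and the tongue is over the ear. Now to the press point.

```bash
python3 -m handwheel '[[[0, 0, 0], -0.034], [[0.033, 0, 0], 0], [[0.033, 0, 0], 0], [[0.033, 0, 0], 0], [[0.033, 0, 0], 0]]' 0 30|grep -E 'pos|cont'
python3 -m handwheel '[[[0.03, 0, 0], 0], [[0, 0, 0], 0], [[0, 0, 0], 0]]'|grep -E 'pos|cont|width'
python3 -c "
from h import *;print(toTool(door(.186,0,.012,.02)))"
```

```text
position: [0.5432, -0.0787, 0.2981]
contact_force: [0.4, -0.2, 0.9]
position: [0.5717, -0.0718, 0.2969]
contact_force: [-0.3, 0.9, -1.1]
width: -0.0
[-0.00025415  0.00415014  0.14722266]
```

```bash
python3 -m handwheel '[[[0, 0.004, 0.03], 0], [[0, 0, 0.03], 0], [[0, 0, 0.03], 0], [[0, 0, 0.02], 0], [[0, 0, 0.008], 0]]'|grep -E 'pos|cont'
python3 -m handwheel '[[[0, 0, 0.003], 0], [[0, 0, 0.002], 0], [[0, 0, 0.001], 0], [[0, 0, 0], 0], [[0, 0, 0], 0]]'|grep -E 'pos|cont'
for i in 1 2 3; do python3 -m handwheel '[[[0, 0, 0.001], 0], [[0, 0, 0], 0], [[0, 0, 0], 0]]'|grep -E 'pos|cont';done
```

```text
position: [0.5678, -0.076, 0.1773]
contact_force: [0.7, -0.2, -0.8]
position: [0.5713, -0.0766, 0.176]
contact_force: [-0.2, -0.4, 0.5]
position: [0.5707, -0.0764, 0.174]
contact_force: [0.2, 0.1, 0.1]
position: [0.5705, -0.0764, 0.1726]
contact_force: [0.2, 0.2, -0.3]
position: [0.5707, -0.0764, 0.1717]
contact_force: [-0.0, 0.4, 0.6]
```

```bash
for i in 1 2 3 4 5; do python3 -m handwheel '[[[0, 0, 0.001], 0], [[0, 0, 0], 0], [[0, 0, 0], 0]]'|grep -E 'pos|cont';done
```

```text
position: [0.5706, -0.0764, 0.1709]
contact_force: [-0.9, -0.2, 3.1]
position: [0.5706, -0.0764, 0.1699]
contact_force: [-0.5, 0.4, 3.3]
position: [0.5705, -0.0765, 0.1689]
contact_force: [-1.6, -1.1, 4.5]
position: [0.5705, -0.0765, 0.168]
contact_force: [-2.6, 0.0, 5.2]
position: [0.5705, -0.0765, 0.1678]
contact_force: [-2.9, 0.9, 9.5]
```

```bash
for i in 1 2; do python3 -m handwheel '[[[0, 0, 0.001], 0], [[0, 0, 0], 0], [[0, 0, 0], 0]]'|grep -E 'pos|cont';done
```

```text
position: [0.5705, -0.0765, 0.1675]
contact_force: [-3.9, 0.6, 13.1]
position: [0.5704, -0.0765, 0.1673]
contact_force: [-5.5, 0.2, 17.2]
```

At about 17 N the height has stopped changing, at the fully-home value. One check that it holds steady, with a picture, before handing in.

```bash
python3 -m handwheel '[[[0, 0, 0], 0], [[0, 0, 0], 0], [[0, 0, 0], 0], [[0, 0, 0], 0], [[0, 0, 0], 0]]'|grep -E 'clock|pos|cont'
python3 - <<'E'
from h import *
a=grab("side")[0][140:260,180:320,::-1];b=grab("top")[0][105:245,230:370,::-1]
cv2.imwrite("pics/end.png",np.hstack([cv2.resize(i,(400,400),interpolation=cv2.INTER_CUBIC) for i in(a,b)]))
E
```

```text
clock: 15.03
position: [0.5704, -0.0765, 0.1673]
contact_force: [-5.4, 0.8, 18.4]
```

View pics/end.png

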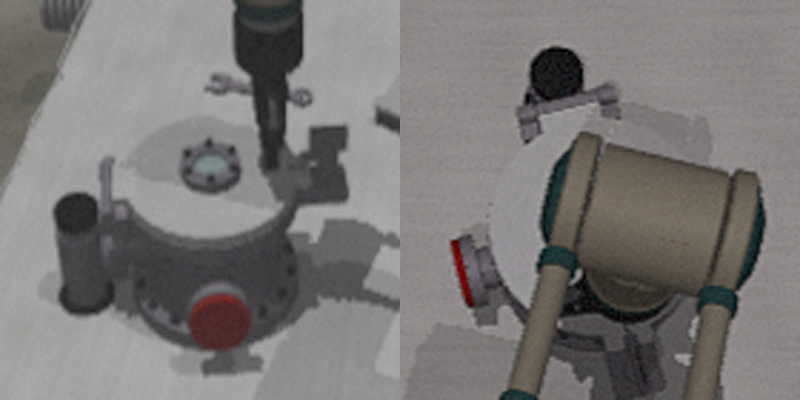

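The door is shut flat on its flange. The fingers rest on bare metal at (270,160), well clear of the window ring at (210,165).

```bash
python3 -c "
from rig import ticket;print(ticket.sign_off())"
```

```text
the job is handed in; nothing more can be done
None
```

The load lock is ready for pump-down and the job is handed in: the door is down on its O-ring, the fastener is turned to its stop with the slot on the index line, and the fingers are holding the door fully home on bare metal at about 18 N.

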